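Pack the L keys into the tool bottle and shut its cap

ROBOT

A 6-joint arm with a two-finger parallel gripper is mounted at the origin on the work surface. World frame = base frame: x ahead of the robot, y to its left, z up, the work surface at z = 0. Lengths are in mm, angles in rad, forces in N, time in s.
With the tool pointing down it reaches from about 150 to 775 mm from the base axis. Payload 6.1 kg.
Tool frame: the origin (TCP) lies midway between the tips of the shut fingers; the grasp point (between the pads) lies 19 mm behind it; x points along the fingers, y is the direction in which the jaws open and shut, and the axes are right-handed (so a half turn about x gives the same grasp; the last joint's range is limited). The gripper opens to 85 mm and grips with 20 to 120 N. Pads are 22 mm wide; open, the fingers measure 114 mm over their backs; the gripper's body (76 mm by 85 mm) begins 54 mm behind the grasp point. The pads swing forward as they close: fully open they stand 13 mm farther back than shut.
Start: joints at [-1.293, 0.126, -0.04, 1.405, 0, 1.571], TCP at [143.97, -504.857, 231.295] pointing down, gripper open.
Joint ranges: [-2.72, 2.72], [-0.95, 1.95], [-1.27, 1.35], [-1.78, 2.02], [-1.46, 1.47], [-3.14, 3.14]. Speed limits (rad/s): [2.39, 2.39, 3.01, 3.14, 3.14, 3.14].

INTERFACE

Orientations are given as a 3x3 rotation matrix whose columns are the frame's x, y, z axes.
In Python, from rig import r, get_image gives the robot as it stands.
- The arm moves only by the shell command python3 -m creep 'ROWS'. ROWS is a JSON object of lists of equal length, an entry for each row: "translation": the shift along the tool's x, y, z scaled (see below), a list of three; "turn": the turn, a rotation vector about the tool's x, y, z scaled (see below), a list of three; "gripper": the opening, from 0 (shut) to 1 (fully open). In form: {"translation": [[tx, ty, tz], ...], "turn": [[ax, ay, az], ...], "gripper": [gripper, ...]}. A call has 1 to 12 rows; each row shifts and turns the pose as measured when the row begins, along the tool's axes as they then stand; what a row does not reach is not made up. The controller multiplies each number of a shift by 0.03 m and each number of a turn by 90 degrees. A row lasts 1/12 s, in which the tool goes at most 41.7 mm and 7.16 degrees, less where a joint would pass 70% of its speed; a pose out of reach is approached as far as the arm can. A call with a number of a shift or a turn outside -1 to 1 is refused whole. A call with a gripper value outside its range is refused whole. The fingers move at their own pace and stop on an object; the grip force is fixed at half the most. Time passes only in rows, so rows that do not move let the fingers close. It gives the time, the measured TCP pose, the force and the opening at its end, in the units of the state.
- r.state(): the state, without advancing time (a new reading comes with each control period).
- get_image(name): name is "side" or "top" or "wrist"; returns a dict with "img" (400x640x3 uint8, red, green, blue), "mtx" (3x3 intrinsics, pixels), "origin" and "attitude" of the camera in the world. Camera axes: x right, y down, z forward; pixel columns grow to the right and rows downward; lengths in mm; the calibration is good to about 2 mm. A picture is of the moment at which its call begins. There is no depth.
- r.finish_job(): hands the job in, once; it reports no verdict.
The state is a dict: "clock": time; "joints": joint angles; "dq": joint speeds; "joint_torque": joint torques, N m; "eef_pos": TCP position; "eef_rot": TCP orientation; "contact_force": force on the tool from outside, world axes, zero at the start; "wrist_torque": the same for the moment, N m; "opening": finger opening in mm.
Only numpy, scipy, OpenCV 4.12 (cv2) and the standard library are available. Lean on these libraries where they do the work, as an engineer would, in place of code of your own. Each camera call takes 0.05 s, during which the arm holds its last target.

TASK

Take the two L-shaped hex keys out of the block in the tray and feed them one at a time, long arm first, through the narrow neck of the grey tool bottle, so that each drops completely inside. Then swing the bottle's hinged cap fully shut. Leave the T-handled key in its socket, and do not disturb the other things on the bench.

Things in the scene. Friction and masses are not known exactly. Their poses are not given: they have to be found in the camera images.
- bottle: grey tool bottle, fixed upright in a blue wire cage screwed to the bench. 76 mm across (70 inside) up to 112 mm, shoulder to 130 mm, neck 58 mm outside, 52 inside, rim at 155 mm; inner floor at 6 mm. Origin: centre of its underside, z up. Cap hinge and cage bracket (to 95 mm from the axis, 90 mm high) on its +x side, away from the robot. Stands left or right of the robot, tray on the other side
- bottle_mouth (a point): centre of the open mouth, at rim height (155 mm above the bench)
- lid (a joint): angle of the bottle's hinged black cap: 0 is shut flat on the rim, grows as it opens upward and outward; it starts open between 1.8 and 2.3 rad (leaning away from the mouth). Friction hinge, stays where it is left; about 1 N at the cap's free edge moves it
- lid_hinge (a point): middle of the cap's hinge axis, 34 mm from the bottle's axis on the bottle's +x side, 156 mm above the bench; the hinge axis is along the bottle's y. The cap is a disc 62 mm across and 6 mm thick; shut, its underside lies 157 mm and its top 163 mm above the bench
- lid_tip (a point): the cap's free edge, at the middle of its thickness, 65 mm from the hinge; the cap shut, it lies at the bottle's -x side
- tray: fixed aluminium tray, 100 x 220 mm, 22 mm high, with a plywood block 70 x 190 mm, top 54 mm above the bench. Three square sockets in a row along y (68 mm apart, 12 mm to +x of the middle), 13 mm wide, 40 mm deep, floor 14 mm above the bench. Two L keys and a T key stand in them in any order, short arms along the tray's -x. Origin: centre of the underside, z up
- key_long: the longer stainless L-shaped hex key, upright in one of the block's sockets, bend at the top. Bars 10 mm thick. Long arm 115 mm overall; short arm level at the very top, pointing along the key's -x. 36 mm wide in all: from 5 mm on the +x side of the long arm's axis to 31 mm on the -x side. About 60 to 120 g. Origin: foot (lower end) of the long arm, on its axis, z up it
- key_long_bend (a point): middle of the long key's bend, where the axes of its two arms meet, 110 mm above its foot
- key_long_end (a point): end of the long key's short arm, on the arm's axis, 31 mm from the bend
- key_short: the shorter stainless L-shaped hex key, upright in one of the block's sockets, bend at the top. Bars 10 mm thick. Long arm 95 mm overall; short arm level at the very top, pointing along the key's -x. 36 mm wide in all: from 5 mm on the +x side of the long arm's axis to 31 mm on the -x side. About 60 to 120 g. Origin: foot (lower end) of the long arm, on its axis, z up it
- key_short_bend (a point): middle of the short key's bend, where the axes of its two arms meet, 90 mm above its foot
- key_short_end (a point): end of the short key's short arm, on the arm's axis, 31 mm from the bend
- t_key: T-handled hex key, not wanted: straight 10 mm steel shaft with a black plastic cross bar (80 x 16 x 16 mm) on top, 121 mm tall in all, in the third socket, its bar parallel to the short arms of the L keys. Origin at the foot of the shaft, z up the shaft, bar along x
- wrench: bystander: flat steel pedal wrench, about 215 mm long, lying crosswise on the bench beyond the tray and bottle. Origin at the middle of its underside, x along it
- grip: bystander: grey silicone handlebar grip, 130 mm long, 32 mm thick, lying on the bench between the tray and the bottle. Origin under its middle, x along it
- reflector: bystander: orange plastic rear reflector, 55 x 85 x 18 mm, lying face up. Origin at the centre of its underside
- lube: bystander: closed white plastic lube bottle, 50 mm across, 120 mm tall, standing. Origin at the centre of its underside
- sprocket: bystander: flat dark steel ring 90 mm across, lying on the bench. Origin at the centre of its underside
- pedal: bystander: black pedal body 90 x 60 x 24 mm with a steel axle stub, lying flat. Origin at the centre of its underside

How it is judged:
By the outcome, as a careful person would: the job done as asked, in the order asked, and still so for the second after the job is handed in, with the robot touching nothing.
It also fails if it takes over 69 s, if anything falls off the work surface, if the arm or the gripper's body presses on something with over 40 N, if the wrist force passes 120 N, or if a joint passes its speed limit or range.

## Working session

There is one attempt and no reset: what is moved stays moved. The work goes in short steps, Python scripts to look and compute and a shell command to move; the robot and the scene stay as the last step left them, time stands still between calls to the robot, and variables do not carry over. Pictures are saved under pics/ and viewed, and the job is handed in when it is done.

```bash
ls; mkdir -p pics; python3 - <<'E'
from rig import r,get_image
import cv2
s=r.state(); print(s)
for n in ("side","top","wrist"):
    d=get_image(n); cv2.imwrite(f"pics/{n}0.png",d["img"][:,:,::-1]); print(n,d["mtx"],d["origin"],d["attitude"])
E
```

```text
pics
{'clock': 0.0, 'joints': array([-1.29301977e+00,  1.26400887e-01, -4.06096623e-02,  1.40538704e+00,
        9.10671351e-06,  1.57083588e+00]), 'dq': array([-0.00027982, -0.00069428,  0.00056787, -0.00276348, -0.00340524,
        0.00130139]), 'joint_torque': array([-2.93059657e-04, -4.35912180e+01,  3.52926958e+01,  1.72456942e-02,
        5.04823481e-05, -3.28221738e-06]), 'eef_pos': array([ 143.85704655, -504.48876897,  230.51674739]), 'eef_rot': array([[-4.30336122e-04,  2.74179729e-01, -9.61678372e-01],
       [ 1.54237435e-03, -9.61677135e-01, -2.74180067e-01],
       [-9.99998718e-01, -1.60125764e-03, -9.04337387e-06]]), 'contact_force': array([-0.16249128,  0.20947121,  0.1855746 ]), 'wrist_torque': array([ 0.02879463, -0.02183744, -0.04528116]), 'opening': 85.20434739627346}
side [[440.49853509   0.         324.72674013]
 [  0.         440.49853509 198.04300543]
 [  0.           0.           1.        ]] [  61.76361616  662.72151667 1074.6318674 ] [[-0.8193359  -0.44447376  0.36212119]
 [-0.57312439  0.61876464 -0.53726971]
 [ 0.0147345  -0.64774485 -0.76171484]]
top [[463.7203414    0.         324.14333511]
 [  0.         463.7203414  203.11611152]
 [  0.           0.           1.        ]] [ 269.31248074    5.50920194 1401.54640233] [[ 4.90156384e-04 -9.84711093e-01  1.74194787e-01]
 [-9.99986748e-01  4.10062590e-04  5.13185891e-03]
 [-5.12482916e-03 -1.74194994e-01 -9.84697842e-01]]
wrist [[289.49881115   0.         324.09264604]
 [  0.         289.49881115 196.50740582]
 [  0.           0.           1.        ]] [ 207.30717032 -487.25708827  371.9297834 ] [[ 0.27477949 -0.92845368 -0.24994   ]
 [-0.9615065  -0.26566179 -0.07020725]
 [-0.00121533  0.25961045 -0.96571266]]
```

View pics/side0.png

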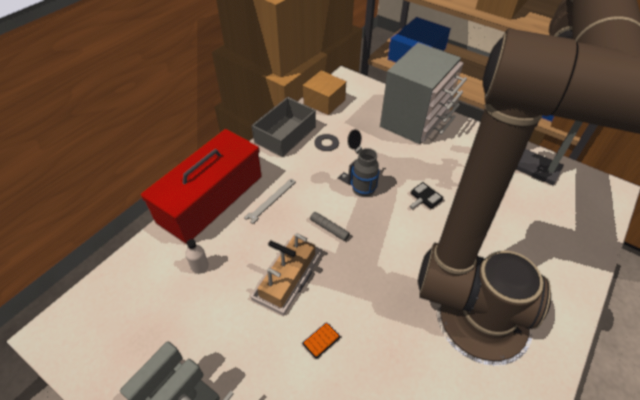

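View pics/top0.png

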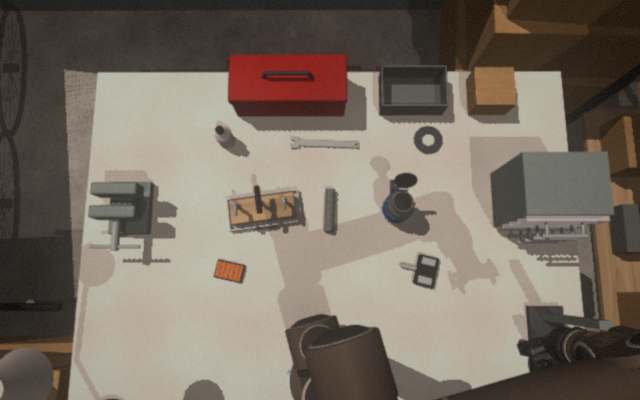

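View pics/wrist0.png

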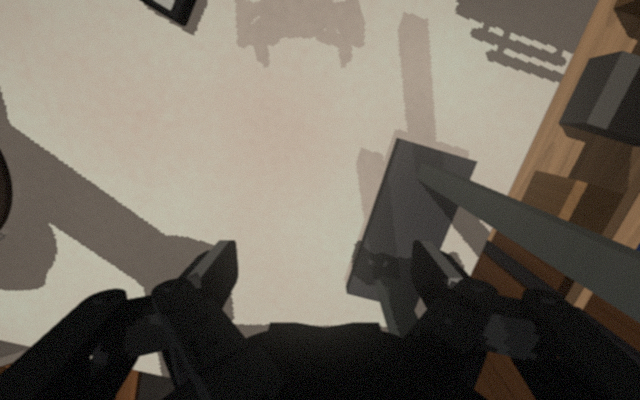

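The T key is in the middle socket and the L keys are in the two outer ones (top view, about (237,210) and (284,205)). The bottle is at about (400,205). I'll zoom in next.

```bash
cat > h.py <<'E'
import numpy as np,cv2
from rig import r,get_image
def ray(d,u,v):
    k=np.linalg.inv(d["mtx"])@np.array([u,v,1.]); w=np.array(d["attitude"])@k
    return np.array(d["origin"]),w/np.linalg.norm(w)
def onz(d,u,v,z):
    o,w=ray(d,u,v); return o+w*(z-o[2])/w[2]
def tri(d1,p1,d2,p2):
    o1,w1=ray(d1,*p1);o2,w2=ray(d2,*p2)
    A=np.stack([w1,-w2],1);t=np.linalg.lstsq(A,o2-o1,rcond=None)[0]
    a=o1+w1*t[0];b=o2+w2*t[1];return (a+b)/2,np.linalg.norm(a-b)
def proj(d,P):
    c=np.array(d["attitude"]).T@(np.array(P,float)-d["origin"]);q=np.array(d["mtx"])@c;return q[:2]/q[2]
def crop(d,x0,y0,x1,y1,f,name):
    im=d["img"][y0:y1,x0:x1,::-1]; cv2.imwrite("pics/"+name,cv2.resize(im,None,fx=f,fy=f,interpolation=cv2.INTER_CUBIC))
E
python3 - <<'E'
from h import *
t=get_image("top");s=get_image("side")
crop(t,215,170,315,245,8,"t1.png");crop(t,370,160,440,230,8,"t2.png");crop(s,240,220,340,320,6,"s1.png");crop(s,320,120,420,220,6,"s2.png")
E
```

```text
(no output)
```

View pics/t1.png

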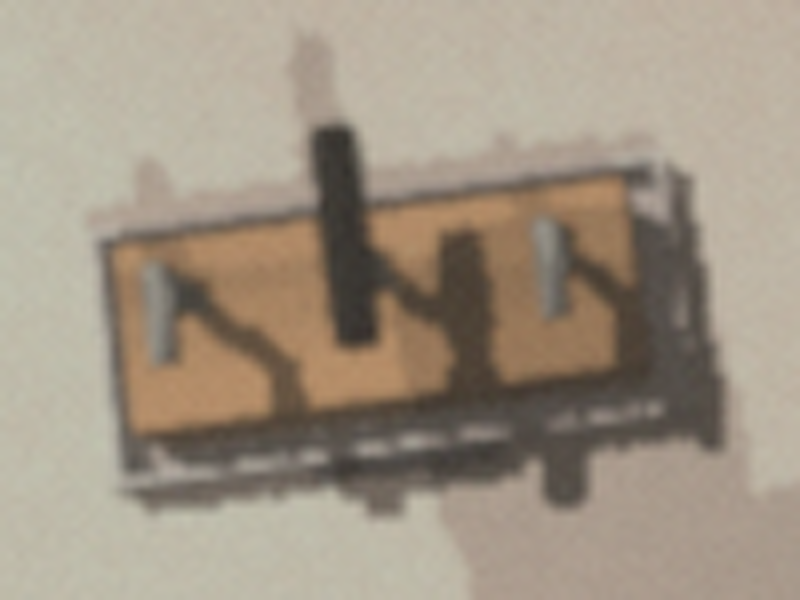

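View pics/t2.png

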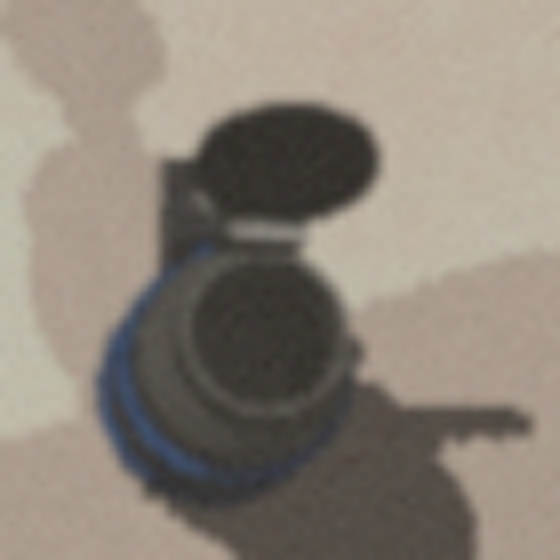

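View pics/s1.png

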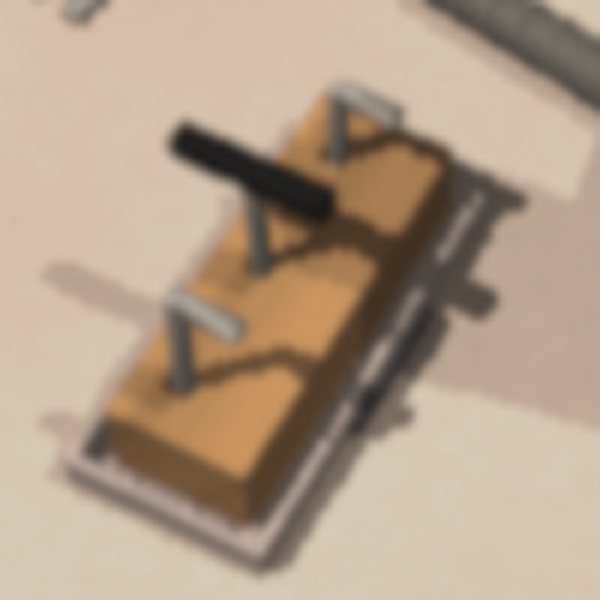

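View pics/s2.png

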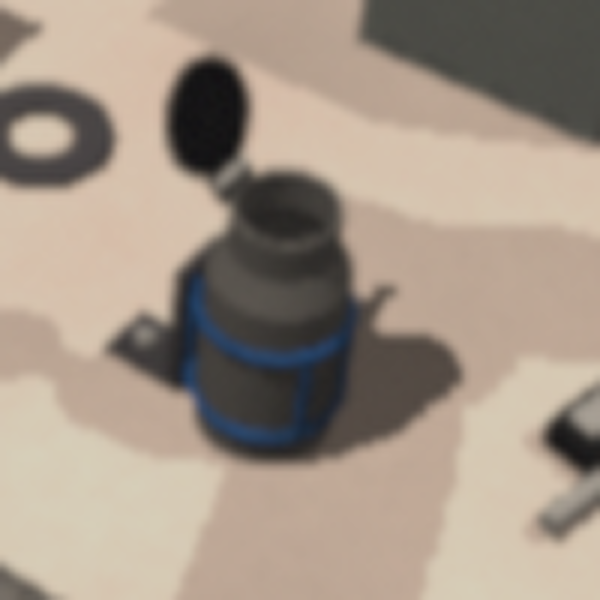

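```bash
python3 - <<'E'
from h import *
np.set_printoptions(precision=1,suppress=True)
t=get_image("top");s=get_image("side")
T=lambda x,y:((x+.5)/8+214.5,(y+.5)/8+169.5)
T2=lambda x,y:((x+.5)/8+369.5,(y+.5)/8+159.5)
S=lambda x,y:((x+.5)/6+239.5,(y+.5)/6+219.5)
S2=lambda x,y:((x+.5)/6+319.5,(y+.5)/6+119.5)
pts={"A_bend":((155,270),(178,299)),"A_end":((166,360),(238,330)),"B_bend":((545,225),(338,90)),"B_end":((556,314),(398,112)),
"T_far":((333,130),(185,138)),"T_near":((357,342),(325,202))}
for k,(a,b) in pts.items(): print(k,*tri(t,T(*a),s,S(*b)), onz(t,*T(*a),129),onz(t,*T(*a),109))
# block corners top z=54
for c in [(110,245),(627,178),(650,375),(137,433)]: print("blk",onz(t,*T(*c),54))
for c in [(110,412),(245,470),(447,160),(325,92)]: print("blk side",onz(s,*S(*c),54))
for c in [(265,333),(265,255),(265,410),(190,333),(342,333)]: print("mouth t",onz(t,*T2(*c),155))
for c in [(286,212),(286,170),(286,252),(233,212),(340,212)]: print("mouth s",onz(s,*S2(*c),155))
print("hinge",onz(t,*T2(265,235),156), onz(s,*S2(232,180),156))
print("lid ctr",*tri(t,T2(290,160),s,S2(208,115)))
print("lidtip",*tri(t,T2(300,103),s,S2(208,58)))
E
```

```text
A_bend [493.4 264.  124.5] 2.876442449404589 [494.  263.8 129. ] [497.5 267.8 109. ]
A_end [463.2 260.1 123.1] 0.07243148156853052 [462.2 258.9 129. ] [465.3 262.8 109. ]
B_bend [513.4 129.9 104. ] 2.515080674512342 [509.9 128.  129. ] [513.7 129.9 109. ]
B_end [481.7 125.6 107.5] 0.40945416506503124 [478.4 123.6 129. ] [481.7 125.5 109. ]
T_far [541.8 202.  128. ] 4.906856392209892 [543.8 203.  129. ] [548.2 206.1 109. ]
T_near [469.  192.8 129.4] 1.0491917486967222 [468.5 192.7 129. ] [471.7 195.6 109. ]
blk [516.6 296.   54. ]
blk [541.8 105.1  54. ]
blk [468.   95.7  54. ]
blk [446.6 283.5  54. ]
blk side [511.8 294.3  54. ]
blk side [447.3 282.2  54. ]
blk side [470.1 104.3  54. ]
blk side [539.7 106.6  54. ]
mouth t [ 495.1 -202.4  155. ]
mouth t [ 522.2 -203.2  155. ]
mouth t [ 468.5 -201.6  155. ]
mouth t [ 495.1 -176.8  155. ]
mouth t [ 495.1 -228.6  155. ]
mouth s [ 492.7 -199.2  155. ]
mouth s [ 508.6 -225.3  155. ]
mouth s [ 478.  -175.1  155. ]
mouth s [ 514.2 -183.7  155. ]
mouth s [ 470.8 -215.1  155. ]
hinge [ 529.  -203.2  156. ] [ 526.4 -202.1  156. ]
lid ctr [ 547.8 -207.9  184.5] 2.019790481968891
lidtip [ 554.6 -206.8  220.7] 10.321567574976674
```

```bash
python3 -m creep '{"translation":[[0,0,0],[0,0,0],[0,0,0],[0,0,0],[0,0,0],[0,0,0],[0,0,0],[0,0,0],[0,0,0],[0,0,0],[0,0,0],[0,0,0]],"turn":[[-0.079,0,0],[-0.079,0,0],[-0.079,0,0],[-0.079,0,0],[-0.079,0,0],[-0.079,0,0],[-0.079,0,0],[-0.079,0,0],[-0.079,0,0],[-0.079,0,0],[-0.079,0,0],[-0.079,0,0]],"gripper":[1,1,1,1,1,1,0.5,0.5,0.5,0.5,0.5,0.5]}'
```

```text
clock: 1.35
eef_pos: [143.8, -504.4, 230.6]
eef_rot: [[-0.0, 0.978, 0.21], [0.001, 0.21, -0.978], [-1.0, -0.0, -0.001]]
contact_force: [-0.7, 0.3, 0.3]
opening: 42.8
```

```bash
python3 -m creep '{"translation":[[0,0,0],[0,0,0],[0,0,0],[0,0,0],[0,0,0],[0,0,0],[0,0,0],[0,0,0],[0,0,0],[0,0,0],[0,0,0],[0,0,0]],"turn":[[-0.079,0,0],[-0.079,0,0],[-0.079,0,0],[-0.079,0,0],[-0.079,0,0],[-0.079,0,0],[-0.079,0,0],[-0.079,0,0],[-0.079,0,0],[-0.079,0,0],[-0.079,0,0],[-0.076,0,0]],"gripper":[0.5,0.5,0.5,0.5,0.5,0.5,0.5,0.5,0.5,0.5,0.5,0.5]}'
cat > d.py <<'E'
import sys
from h import *
s=r.state();R=np.array(s["eef_rot"]);p=np.array(s["eef_pos"])
g=np.array([float(x) for x in sys.argv[1:4]])
np.set_printoptions(precision=3,suppress=True)
print("delta tool units",R.T@(g-p)/30,"pos",p,"yaw y",np.degrees(np.arctan2(R[1,1],R[0,1])),"xaxis",R[:,0],"clk",s["clock"],"open",s["opening"],"j",s["joints"])
E
python3 d.py 486 263 230
```

```text
clock: 2.35
eef_pos: [143.8, -504.1, 230.2]
eef_rot: [[-0.001, -0.141, 0.99], [0.002, 0.99, 0.141], [-1.0, 0.002, -0.0]]
contact_force: [0.2, -0.1, -0.6]
opening: 42.5
delta tool units [ 0.054 23.708 14.897] pos [ 143.753 -504.108  230.174] yaw y 98.09876691372504 xaxis [-0.001  0.002 -1.   ] clk 2.35 open 42.514459324166154 j [-1.293  0.126 -0.042  1.405 -0.    -1.434]
```

```bash
python3 -m creep '{"translation":[[0,0.98,0.62],[0,0.98,0.62],[0,0.98,0.62],[0,0.98,0.62],[0,0.98,0.62],[0,0.98,0.62],[0,0.98,0.62],[0,0.98,0.62],[0,0.98,0.62],[0,0.98,0.62],[0,0.98,0.62],[0,0.98,0.62]],"turn":[[0,0,0],[0,0,0],[0,0,0],[0,0,0],[0,0,0],[0,0,0],[0,0,0],[0,0,0],[0,0,0],[0,0,0],[0,0,0],[0,0,0]],"gripper":[0.5,0.5,0.5,0.5,0.5,0.5,0.5,0.5,0.5,0.5,0.5,0.5]}'
python3 d.py 486 263 230
```

```text
clock: 3.35
eef_pos: [316.5, -112.5, 229.2]
eef_rot: [[0.003, -0.133, 0.991], [0.001, 0.991, 0.133], [-1.0, 0.0, 0.003]]
contact_force: [1.8, -0.7, -0.5]
opening: 42.9
delta tool units [-0.001 11.655  7.261] pos [ 316.51  -112.463  229.224] yaw y 97.62797698627278 xaxis [ 0.003  0.001 -1.   ] clk 3.35 open 42.8698698569652 j [-0.343 -0.235 -0.382  1.421  0.002 -0.476]
```

```bash
python3 -m creep '{"translation":[[0,0.98,0.62],[0,0.98,0.62],[0,0.98,0.62],[0,0.98,0.62],[0,0.98,0.62],[0,0.98,0.62],[0,0.98,0.62],[0,0.98,0.62],[0,0.98,0.62],[0,0.9,0.6],[0,0.5,0.3],[0,0,0]],"turn":[[0,0,0],[0,0,0],[0,0,0],[0,0,0],[0,0,0],[0,0,0],[0,0,0],[0,0,0],[0,0,0],[0,0,0],[0,0,0],[0,0,0]],"gripper":[0.5,0.5,0.5,0.5,0.5,0.5,0.5,0.5,0.5,0.5,0.5,0.5]}'
python3 d.py 486 263 230
```

```text
clock: 4.35
eef_pos: [472.6, 243.5, 231.3]
eef_rot: [[0.011, -0.143, 0.99], [0.001, 0.99, 0.143], [-1.0, -0.0, 0.012]]
contact_force: [-0.1, -0.5, -1.1]
opening: 42.7
delta tool units [0.048 0.581 0.534] pos [472.631 243.465 231.269] yaw y 98.21124707445055 xaxis [ 0.011  0.001 -1.   ] clk 4.35 open 42.67354166715161 j [ 0.478  0.129 -0.036  1.395 -0.004  0.335]
```

```bash
python3 -m creep '{"translation":[[0,0.58,0.53],[0,0,0],[0,0,0]],"turn":[[0.009,0.007,0],[0,0,0],[0,0,0]],"gripper":[0.5,0.5,0.5]}'
python3 d.py 486 263 230
python3 - <<'E'
from h import *
d=get_image("wrist");cv2.imwrite("pics/w1.png",d["img"][:,:,::-1])
for P in [(495.4,264.5,124),(465,260.5,124),(512.6,129.5,104)]: print(proj(d,P))
E
```

```text
clock: 4.6
eef_pos: [485.4, 263.8, 230.0]
eef_rot: [[-0.003, -0.131, 0.991], [-0.002, 0.991, 0.131], [-1.0, -0.002, -0.003]]
contact_force: [-0.2, 0.0, 0.3]
opening: 42.8
delta tool units [ 0.001 -0.028  0.017] pos [485.391 263.767 230.033] yaw y 97.50170134276316 xaxis [-0.003 -0.002 -1.   ] clk 4.6 open 42.751719358231696 j [ 0.498  0.181  0.023  1.416 -0.001  0.367]
[324.32579764 206.39173718]
[324.35711411 172.49059028]
[182.65601119 199.59325024]
```

View pics/w1.png

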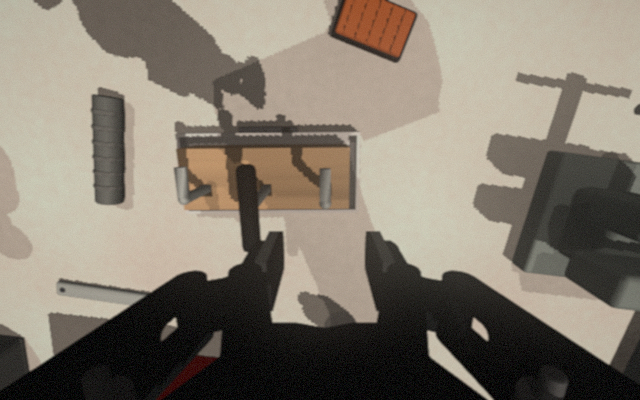

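Wrist view: the long key's short arm runs from (325,170) to (326,207), within 2 px of prediction. I'll go down and close.

```bash
python3 -m creep '{"translation":[[0.8,0,0],[0.8,0,0],[0.8,0,0],[0.8,0,0],[0.7,0,0],[0.3,0,0],[0,0,0]],"turn":[[0,0,0],[0,0,0],[0,0,0],[0,0,0],[0,0,0],[0,0,0],[0,0,0]],"gripper":[0.5,0.5,0.5,0.5,0.5,0.5,0.5]}'
python3 d.py 485.5 264.2 105
```

```text
clock: 5.23
eef_pos: [484.2, 257.0, 103.7]
eef_rot: [[0.005, -0.125, 0.992], [0.0, 0.992, 0.125], [-1.0, -0.0, 0.005]]
contact_force: [0.1, -0.2, -0.0]
opening: 42.8
delta tool units [-0.043  0.234  0.073] pos [484.2   256.957 103.715] yaw y 97.16497028248085 xaxis [ 0.005  0.    -1.   ] clk 5.2333 open 42.813714321517686 j [ 0.489  0.195 -0.238  1.133 -0.002  0.364]
```

```bash
python3 -m creep '{"translation":[[-0.04,0.23,0.07],[0,0,0]],"turn":[[0,0,0],[0,0,0]],"gripper":[0.5,0.5]}'
python3 d.py 485.5 264.2 105
python3 - <<'E'
from h import *
d=get_image("wrist");cv2.imwrite("pics/w2.png",d["img"][:,:,::-1])
E
```

```text
clock: 5.4
eef_pos: [485.4, 263.4, 106.6]
eef_rot: [[0.006, -0.123, 0.992], [0.001, 0.992, 0.123], [-1.0, 0.0, 0.006]]
contact_force: [-0.5, -0.6, 0.5]
opening: 42.5
delta tool units [0.055 0.027 0.006] pos [485.4   263.368 106.646] yaw y 97.06120287789601 xaxis [ 0.006  0.001 -1.   ] clk 5.4 open 42.45984980506044 j [ 0.498  0.201 -0.225  1.14  -0.002  0.375]
```

View pics/w2.png

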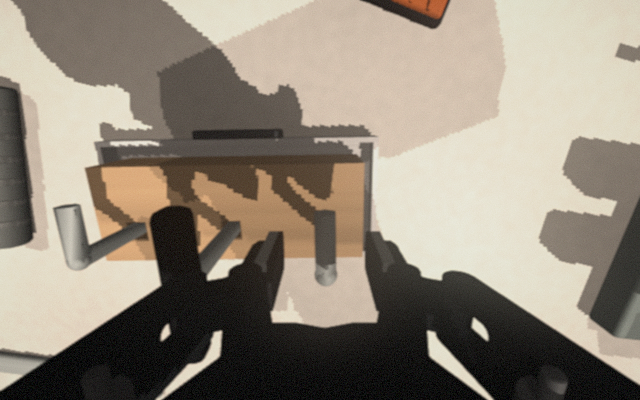

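The bar (325, rows 212–283) is centred between the pads, so I'm closing.

```bash
python3 -m creep '{"translation":[[0,0,0],[0,0,0],[0,0,0],[0,0,0],[0,0,0],[0,0,0],[0,0,0],[0,0,0]],"turn":[[0,0,0],[0,0,0],[0,0,0],[0,0,0],[0,0,0],[0,0,0],[0,0,0],[0,0,0]],"gripper":[0,0,0,0,0,0,0,0]}'
python3 -m creep '{"translation":[[-0.3,0,0],[-0.3,0,0],[-0.3,0,0]],"turn":[[0,0,0],[0,0,0],[0,0,0]],"gripper":[0,0,0]}'
python3 d.py 485.5 264.2 270
```

```text
clock: 6.12
eef_pos: [487.7, 264.6, 111.3]
eef_rot: [[0.012, -0.124, 0.992], [0.004, 0.992, 0.124], [-1.0, 0.002, 0.012]]
contact_force: [0.3, -0.9, -0.3]
opening: 8.5
clock: 6.37
eef_pos: [486.3, 263.8, 138.0]
eef_rot: [[0.009, -0.124, 0.992], [0.001, 0.992, 0.124], [-1.0, 0.0, 0.009]]
contact_force: [-0.5, 0.1, -0.4]
opening: 8.6
delta tool units [-4.4    0.019  0.015] pos [486.257 263.784 138.007] yaw y 97.11202707367079 xaxis [ 0.009  0.001 -1.   ] clk 6.3667 open 8.590080675869153 j [ 0.499  0.187 -0.171  1.204 -0.003  0.374]
```

```bash
python3 -m creep '{"translation":[[-0.8,0,0],[-0.8,0,0],[-0.8,0,0],[-0.8,0,0],[-0.8,0,0],[-0.5,0,0],[0,0,0]],"turn":[[0,0,0],[0,0,0],[0,0,0],[0,0,0],[0,0,0],[0,0,0],[0,0,0]],"gripper":[0,0,0,0,0,0,0]}'
python3 d.py 494 -201 275
python3 - <<'E'
from h import *
d=get_image("wrist");cv2.imwrite("pics/w3.png",d["img"][:,:,::-1])
d=get_image("side");crop(d,200,150,360,310,4,"s3.png")
E
```

```text
clock: 6.95
eef_pos: [484.4, 263.2, 287.9]
eef_rot: [[0.014, -0.124, 0.992], [0.005, 0.992, 0.124], [-1.0, 0.003, 0.014]]
contact_force: [0.0, 0.3, -0.8]
opening: 8.8
delta tool units [  0.363 -15.396  -1.602] pos [484.371 263.22  287.877] yaw y 97.10838117820292 xaxis [ 0.014  0.005 -1.   ] clk 6.95 open 8.806339680198542 j [ 0.499  0.172  0.139  1.523 -0.003  0.375]
```

View pics/w3.png

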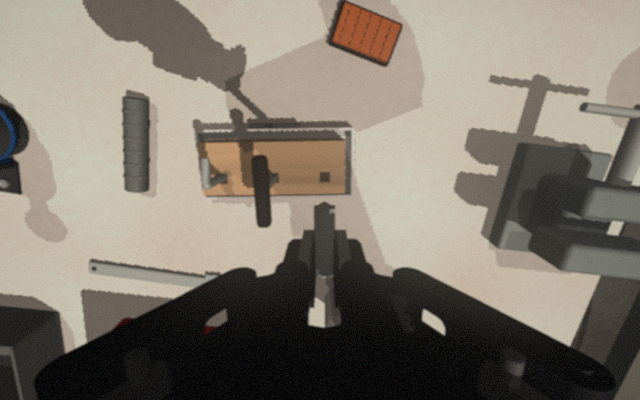

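View pics/s3.png

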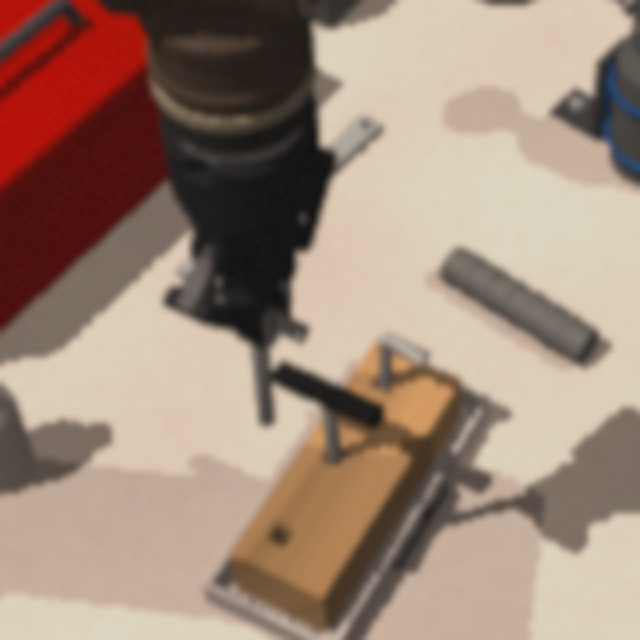

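```bash
python3 -m creep '{"translation":[[0,-0.5,-0.05],[0,-0.95,-0.09],[0,-0.95,-0.09],[0,-0.95,-0.09],[0,-0.95,-0.09],[0,-0.95,-0.09],[0,-0.95,-0.09],[0,-0.95,-0.09],[0,-0.95,-0.09],[0,-0.95,-0.09],[0,-0.95,-0.09],[0,-0.95,-0.09]],"turn":[[0,0.008,0],[0,0,0],[0,0,0],[0,0,0],[0,0,0],[0,0,0],[0,0,0],[0,0,0],[0,0,0],[0,0,0],[0,0,0],[0,0,0]],"gripper":[0,0,0,0,0,0,0,0,0,0,0,0]}'
python3 d.py 498 -201.5 280
```

```text
clock: 8.05
eef_pos: [487.2, -76.3, 264.3]
eef_rot: [[-0.031, -0.135, 0.99], [-0.001, 0.991, 0.135], [-1.0, 0.003, -0.03]]
contact_force: [0.6, 0.7, -1.2]
opening: 8.3
delta tool units [-0.531 -4.183 -0.224] pos [487.207 -76.277 264.257] yaw y 97.76328045328543 xaxis [-0.031 -0.001 -1.   ] clk 8.05 open 8.348146425756138 j [-0.152  0.093 -0.005  1.503 -0.006 -0.287]
```

```bash
python3 -m creep '{"translation":[[-0.5,0,0],[-0.3,-0.8,0],[-0.1,-0.8,-0.05],[-0.1,-0.8,-0.05],[-0.1,-0.8,-0.05],[-0.1,-0.6,0],[0,-0.2,0],[0,0,0]],"turn":[[0,-0.02,0],[0,0,0],[0,0,0],[0,0,0],[0,0,0],[0,0,0],[0,0,0],[0,0,0]],"gripper":[0,0,0,0,0,0,0,0]}'
python3 d.py 498 -201.5 280
```

```text
clock: 8.72
eef_pos: [494.3, -204.3, 289.7]
eef_rot: [[-0.014, -0.128, 0.992], [0.008, 0.992, 0.128], [-1.0, 0.01, -0.013]]
contact_force: [-0.1, 0.9, -0.4]
opening: 8.7
delta tool units [0.323 0.072 0.138] pos [ 494.294 -204.251  289.733] yaw y 97.37415223898836 xaxis [-0.014  0.008 -1.   ] clk 8.7167 open 8.715106858128552 j [-0.393  0.167  0.136  1.556  0.002 -0.522]
```

```bash
python3 -m creep '{"translation":[[0,0.07,0.12],[0,0,0],[0,0,0]],"turn":[[0,-0.009,0.005],[0,0,0],[0,0,0]],"gripper":[0,0,0]}'
python3 d.py 498 -201.5 280
python3 - <<'E'
from h import *
t=get_image("top");s=get_image("side");crop(t,340,130,440,230,6,"t4.png");crop(s,310,80,410,180,6,"s4.png")
w=get_image("wrist");cv2.imwrite("pics/w4.png",w["img"][:,:,::-1])
E
```

```text
clock: 8.97
eef_pos: [497.2, -199.1, 287.7]
eef_rot: [[-0.002, -0.129, 0.992], [0.021, 0.991, 0.129], [-1.0, 0.021, 0.0]]
contact_force: [-0.2, 0.3, -1.0]
opening: 8.5
delta tool units [ 0.255 -0.087  0.017] pos [ 497.191 -199.148  287.694] yaw y 97.41929130893068 xaxis [-0.002  0.021 -1.   ] clk 8.9667 open 8.479533384568091 j [-0.391  0.163  0.127  1.545  0.019 -0.521]
```

View pics/s4.png

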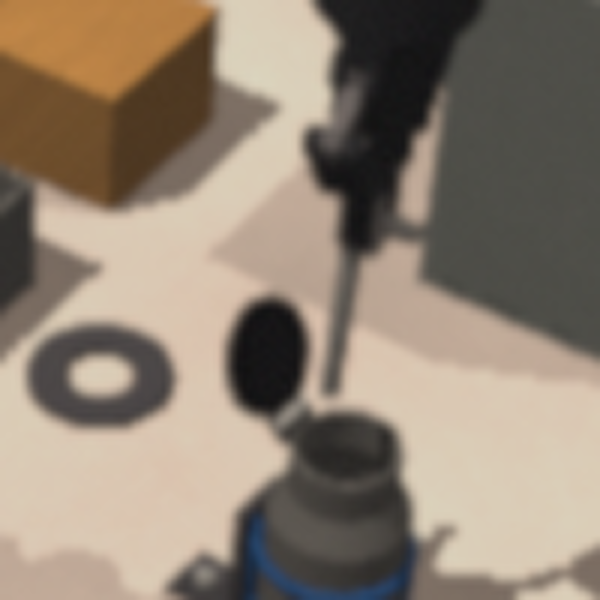

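View pics/t4.png

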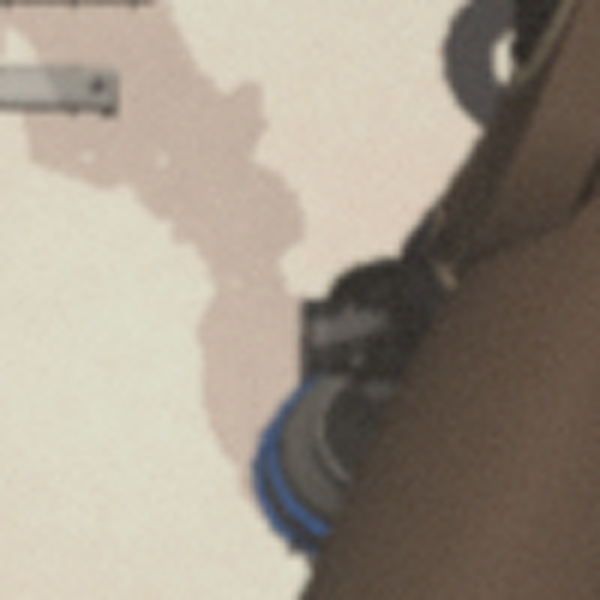

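View pics/w4.png

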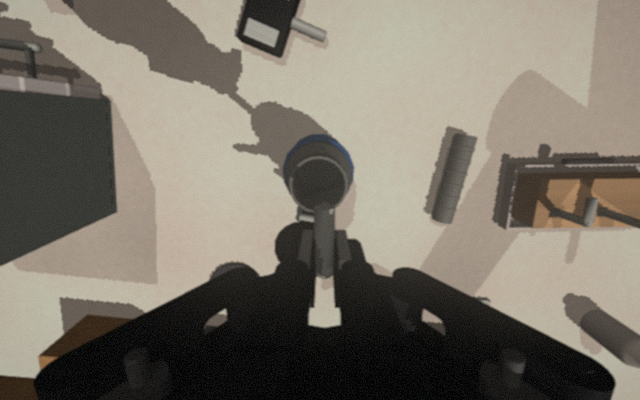

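```bash
python3 - <<'E'
from h import *
np.set_printoptions(precision=1,suppress=True)
w=get_image("wrist");s=get_image("side")
for c in [(320,182),(320,157),(320,210),(290,182),(350,182)]: print(onz(w,*c,155))
f=((330+.5)/6+309.5,(390+.5)/6+79.5)
for z in (185,190,195): print("foot",z,onz(s,*f,z))
print(proj(w,(497.2+10,-198,302)),proj(w,(476.5,-202,307)))
E
```

```text
[ 491.7 -201.9  155. ]
[ 467.7 -205.   155. ]
[ 519.9 -198.3  155. ]
[ 495.3 -230.7  155. ]
[ 488. -173.  155.]
foot 185 [ 507.9 -204.   185. ]
foot 190 [ 505.4 -199.1  190. ]
foot 195 [ 502.9 -194.3  195. ]
[326.  277.1] [326.5 221.4]
```

```bash
python3 -m creep '{"translation":[[0,-0.09,0],[0.5,0,0],[0.5,0,0],[0.5,0,0],[0,0,0]],"turn":[[0,0,-0.013],[0,0,0],[0,0,0],[0,0,0],[0,0,0]],"gripper":[0,0,0,0,0]}'
python3 d.py 497 -202 163
```

```text
clock: 9.63
eef_pos: [499.0, -202.6, 243.6]
eef_rot: [[0.006, -0.13, 0.991], [-0.007, 0.991, 0.13], [-1.0, -0.007, 0.005]]
contact_force: [-0.2, 0.1, -0.8]
opening: 8.7
delta tool units [ 2.686  0.048 -0.078] pos [ 499.048 -202.604  243.614] yaw y 97.48382478630852 xaxis [ 0.006 -0.007 -1.   ] clk 9.6333 open 8.69912062827871 j [-0.384  0.146  0.01   1.428 -0.004 -0.514]
```

```bash
python3 -m creep '{"translation":[[0.5,0.02,-0.08],[0.6,0,0],[0.6,0,0],[0.5,0,0],[0.2,0,0],[0,0,0]],"turn":[[0,0,0],[0,0,0],[0,0,0],[0,0,0],[0,0,0],[0,0,0]],"gripper":[0,0,0,0,0,0]}'
python3 d.py 497 -202 163
python3 - <<'E'
from h import *
s=get_image("side");crop(s,310,80,410,180,6,"s5.png")
w=get_image("wrist");cv2.imwrite("pics/w5.png",w["img"][:,:,::-1])
E
```

```text
clock: 10.13
eef_pos: [498.3, -203.2, 173.8]
eef_rot: [[0.011, -0.131, 0.991], [-0.012, 0.991, 0.131], [-1.0, -0.014, 0.01]]
contact_force: [-0.9, 0.7, -0.4]
opening: 8.4
delta tool units [ 0.357  0.05  -0.041] pos [ 498.294 -203.203  173.751] yaw y 97.52929126139995 xaxis [ 0.011 -0.012 -1.   ] clk 10.1333 open 8.402024103867195 j [-0.383  0.144 -0.145  1.267 -0.007 -0.515]
```

View pics/s5.png

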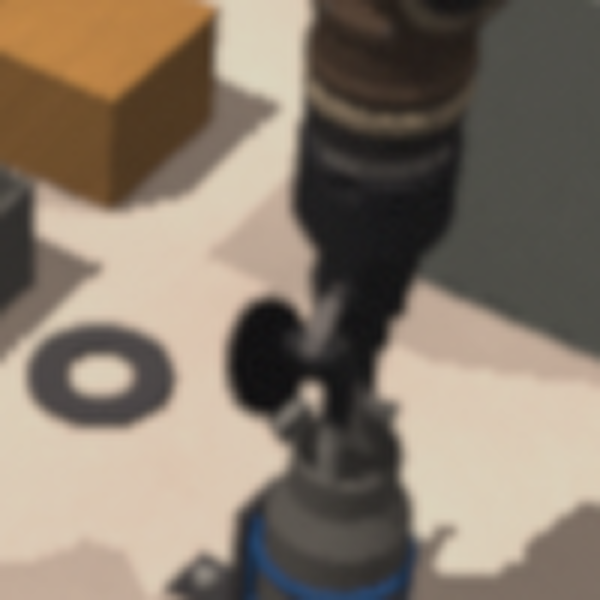

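View pics/w5.png

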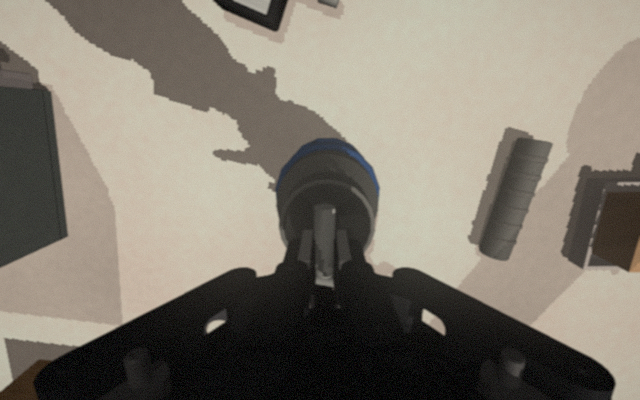

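```bash
python3 -m creep '{"translation":[[0.33,0.06,-0.04],[0,0,0],[0,0,0],[0,0,0],[0,0,0],[0,0,0],[0,0,0],[0,0,0]],"turn":[[0,0,0],[0,0,0],[0,0,0],[0,0,0],[0,0,0],[0,0,0],[0,0,0],[0,0,0]],"gripper":[0,0,0.35,0.35,0.35,0.35,0.35,0.35]}'
python3 -m creep '{"translation":[[-0.8,0,0],[-0.8,0,0],[-0.8,0,0],[-0.8,0,0],[-0.5,0,0],[0,0,0]],"turn":[[0,0,0],[0,0,0],[0,0,0],[0,0,0],[0,0,0],[0,0,0]],"gripper":[0.35,0.35,0.35,0.35,0.35,0.35]}'
python3 d.py 502 128.5 260
python3 - <<'E'
from h import *
s=get_image("side");crop(s,310,80,410,180,6,"s6.png")
w=get_image("wrist");cv2.imwrite("pics/w6.png",w["img"][:,:,::-1])
E
```

```text
clock: 10.9
eef_pos: [500.0, -202.8, 169.5]
eef_rot: [[0.02, -0.131, 0.991], [-0.016, 0.991, 0.131], [-1.0, -0.019, 0.018]]
contact_force: [1.5, 0.5, -0.1]
opening: 29.9
clock: 11.4
eef_pos: [496.2, -200.5, 283.3]
eef_rot: [[0.016, -0.131, 0.991], [-0.014, 0.991, 0.131], [-1.0, -0.016, 0.014]]
contact_force: [0.6, 0.6, -0.3]
opening: 29.8
delta tool units [ 0.621 10.859  1.616] pos [ 496.215 -200.52   283.278] yaw y 97.51064140908943 xaxis [ 0.016 -0.014 -1.   ] clk 11.4 open 29.761520610720055 j [-0.38   0.135  0.084  1.5   -0.007 -0.511]
```

View pics/s6.png

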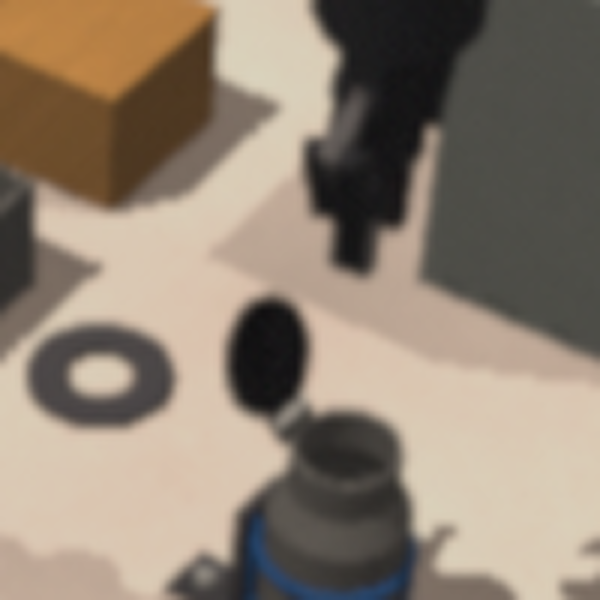

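View pics/w6.png

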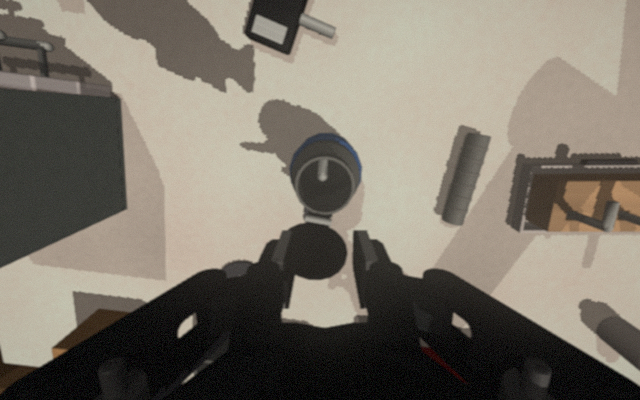

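The long key is inside the bottle, with its short arm visible well below the rim at (322,158–180). Next is the short key.

```bash
python3 -m creep '{"translation":[[0,0.5,0.08],[0,0.95,0.14],[0,0.95,0.14],[0,0.95,0.14],[0,0.95,0.14],[0,0.95,0.14],[0,0.95,0.14],[0,0.95,0.14],[0,0.95,0.14],[0,0.95,0.14],[0,0.9,0.14],[0,0,0]],"turn":[[0,0.01,-0.009],[0,0,0],[0,0,0],[0,0,0],[0,0,0],[0,0,0],[0,0,0],[0,0,0],[0,0,0],[0,0,0],[0,0,0],[0,0,0]],"gripper":[0.5,0.5,0.5,0.5,0.5,0.5,0.5,0.5,0.5,0.5,0.5,0.5]}'
python3 d.py 502.7 128.5 230
```

```text
clock: 12.5
eef_pos: [494.8, 112.3, 247.7]
eef_rot: [[-0.031, -0.124, 0.992], [-0.03, 0.992, 0.123], [-0.999, -0.026, -0.034]]
contact_force: [-0.2, -0.8, 0.2]
opening: 42.7
delta tool units [0.565 0.517 0.348] pos [494.783 112.337 247.703] yaw y 97.13461198125736 xaxis [-0.031 -0.03  -0.999] clk 12.5 open 42.7177061281258 j [ 0.236  0.124 -0.007  1.477 -0.022  0.112]
```

```bash
python3 -m creep '{"translation":[[0.3,0.5,0.32],[0,0,0],[0,0,0]],"turn":[[0,-0.02,0.019],[0,0,0],[0,0,0]],"gripper":[0.5,0.5,0.5]}'
python3 d.py 502.7 128.5 85
python3 - <<'E'
from h import *
d=get_image("wrist");cv2.imwrite("pics/w7.png",d["img"][:,:,::-1])
for P in [(512.6,129.5,104),(481.9,125.5,104)]: print(proj(d,P))
E
```

```text
clock: 12.75
eef_pos: [500.1, 129.1, 232.8]
eef_rot: [[-0.01, -0.128, 0.992], [0.001, 0.992, 0.128], [-1.0, 0.002, -0.01]]
contact_force: [-0.0, -0.4, -0.1]
opening: 42.7
delta tool units [ 4.927 -0.041  0.133] pos [500.051 129.063 232.844] yaw y 97.34466950696532 xaxis [-0.01   0.001 -1.   ] clk 12.75 open 42.70195219896852 j [ 0.251  0.118 -0.046  1.417  0.003  0.122]
[323.16965632 202.84446707]
[323.11873496 171.31795816]
```

View pics/w7.png

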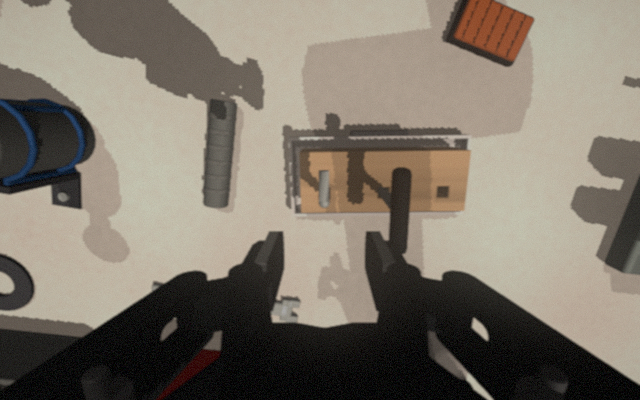

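Wrist view: the short key's arm runs (324,172)–(325,206), which matches prediction. Going down.

```bash
python3 -m creep '{"translation":[[0.6,0,0.1],[0.8,0,0],[0.8,0,0],[0.8,0,0],[0.8,0,0],[0.5,0,0],[0.3,0,0],[0,0,0]],"turn":[[0,-0.006,0],[0,0,0],[0,0,0],[0,0,0],[0,0,0],[0,0,0],[0,0,0],[0,0,0]],"gripper":[0.5,0.5,0.5,0.5,0.5,0.5,0.5,0.5]}'
python3 d.py 502.7 128.8 87
```

```text
clock: 13.47
eef_pos: [502.4, 119.5, 90.8]
eef_rot: [[-0.002, -0.117, 0.993], [-0.005, 0.993, 0.117], [-1.0, -0.004, -0.003]]
contact_force: [-0.6, 0.8, -0.4]
opening: 42.9
delta tool units [0.126 0.308 0.045] pos [502.45  119.483  90.824] yaw y 96.7158955700277 xaxis [-0.002 -0.005 -1.   ] clk 13.4667 open 42.93441206919106 j [ 0.236  0.15  -0.322  1.102 -0.004  0.119]
```

```bash
python3 -m creep '{"translation":[[0.12,0.31,0.04],[0,0,0]],"turn":[[-0.005,0,0.003],[0,0,0]],"gripper":[0.5,0.5]}'
python3 d.py 502.7 128.8 87
python3 - <<'E'
from h import *
d=get_image("wrist");cv2.imwrite("pics/w8.png",d["img"][:,:,::-1])
E
```

```text
clock: 13.63
eef_pos: [502.9, 128.2, 87.8]
eef_rot: [[-0.003, -0.123, 0.992], [-0.0, 0.992, 0.123], [-1.0, 0.0, -0.003]]
contact_force: [-0.6, -0.2, -0.6]
opening: 42.7
delta tool units [ 0.028  0.022 -0.003] pos [502.88  128.159  87.835] yaw y 97.06213203922884 xaxis [-0.003 -0.    -1.   ] clk 13.6333 open 42.742925741787204 j [ 0.249  0.156 -0.322  1.095  0.001  0.126]
```

View pics/w8.png

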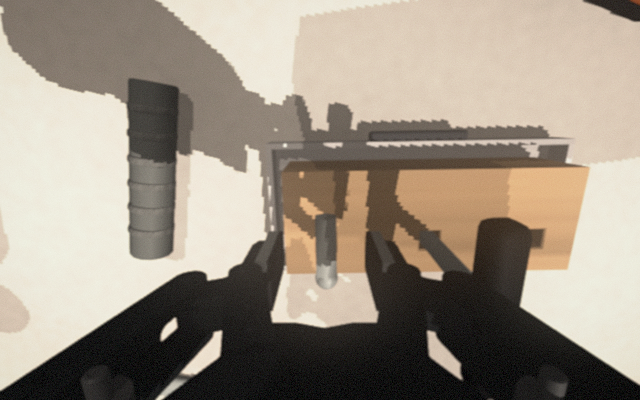

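The key (326, rows 215–288) is centred between the pads and the T key is clear of the fingers, so I'm closing and lifting.

```bash
python3 -m creep '{"translation":[[0,0,0],[0,0,0],[0,0,0],[0,0,0],[0,0,0],[0,0,0],[0,0,0],[0,0,0]],"turn":[[0,0,0],[0,0,0],[0,0,0],[0,0,0],[0,0,0],[0,0,0],[0,0,0],[0,0,0]],"gripper":[0,0,0,0,0,0,0,0]}'
python3 d.py 502.7 128.8 280
python3 -m creep '{"translation":[[-0.3,0,0],[-0.4,0,0],[-0.8,0,0],[-0.8,0,0],[-0.8,0,0],[-0.8,0,0],[-0.8,0,0],[-0.8,0,0],[-0.5,0,0],[0,0,0],[0,0,0]],"turn":[[0,0,0],[0,0,0],[0,0,0],[0,0,0],[0,0,0],[0,0,0],[0,0,0],[0,0,0],[0,0,0],[0,0,0],[0,0,0]],"gripper":[0,0,0,0,0,0,0,0,0,0,0]}'
python3 d.py 497 -202 290
python3 - <<'E'
from h import *
d=get_image("wrist");cv2.imwrite("pics/w9.png",d["img"][:,:,::-1])
d=get_image("side");crop(d,230,150,390,310,4,"s9.png")
E
```

```text
clock: 14.35
eef_pos: [505.5, 128.8, 92.5]
eef_rot: [[0.004, -0.124, 0.992], [0.001, 0.992, 0.124], [-1.0, 0.0, 0.005]]
contact_force: [-0.2, -0.5, -0.4]
opening: 8.5
delta tool units [-6.25   0.013 -0.066] pos [505.547 128.768  92.511] yaw y 97.12088199993367 xaxis [ 0.004  0.001 -1.   ] clk 14.35 open 8.537660385232993 j [ 0.25   0.153 -0.315  1.098 -0.001  0.125]
clock: 15.27
eef_pos: [503.2, 128.1, 285.3]
eef_rot: [[0.005, -0.124, 0.992], [0.0, 0.992, 0.124], [-1.0, -0.0, 0.005]]
contact_force: [-0.1, -0.1, -0.7]
opening: 8.7
delta tool units [ -0.162 -10.892  -1.566] pos [503.218 128.075 285.323] yaw y 97.10486434763808 xaxis [ 0.005  0.    -1.   ] clk 15.2667 open 8.70069460240078 j [ 0.25   0.118  0.069  1.517 -0.001  0.126]
```

View pics/w9.png

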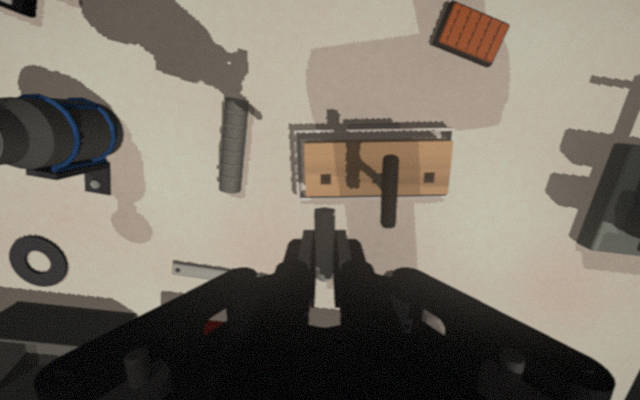

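View pics/s9.png

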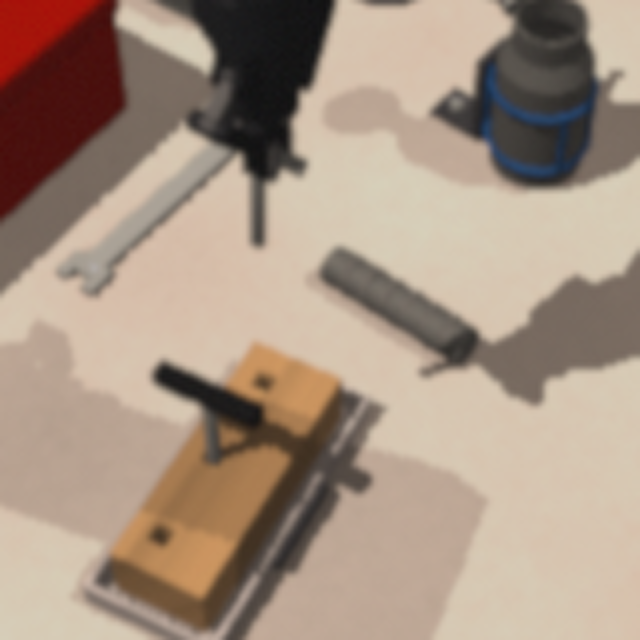

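```bash
python3 -m creep '{"translation":[[-0.1,-0.5,-0.05],[-0.05,-0.95,-0.14],[-0.05,-0.95,-0.14],[-0.05,-0.95,-0.14],[-0.05,-0.95,-0.14],[-0.05,-0.95,-0.14],[-0.05,-0.95,-0.14],[-0.05,-0.95,-0.14],[-0.05,-0.95,-0.14],[0,-0.8,-0.1],[0,0,0]],"turn":[[0,0,0],[0,0,0],[0,0,0],[0,0,0],[0,0,0],[0,0,0],[0,0,0],[0,0,0],[0,0,0],[0,0,0],[0,0,0]],"gripper":[0,0,0,0,0,0,0,0,0,0,0]}'
python3 d.py 497 -202 290
```

```text
clock: 16.28
eef_pos: [492.1, -151.3, 280.9]
eef_rot: [[-0.025, -0.13, 0.991], [0.002, 0.991, 0.131], [-1.0, 0.005, -0.024]]
contact_force: [0.2, -0.0, -0.3]
opening: 8.4
delta tool units [-0.31  -1.695 -0.066] pos [ 492.091 -151.323  280.937] yaw y 97.4936713839124 xaxis [-0.025  0.002 -1.   ] clk 16.2833 open 8.405302782697458 j [-0.295  0.133  0.077  1.539 -0.005 -0.426]
```

```bash
python3 -m creep '{"translation":[[-0.3,-0.6,-0.05],[0,-0.7,-0.03],[0,-0.4,0],[0,0,0],[0,0,0]],"turn":[[0,-0.015,0],[0,0,0],[0,0,0],[0,0,0],[0,0,0]],"gripper":[0,0,0,0,0]}'
python3 d.py 497 -202 290
python3 - <<'E'
from h import *
d=get_image("wrist");crop(d,240,100,400,260,4,"w10.png");cv2.imwrite("pics/w10f.png",d["img"][:,:,::-1])
d=get_image("side");crop(d,310,60,410,160,6,"s10.png")
E
```

```text
clock: 16.7
eef_pos: [494.2, -203.4, 282.5]
eef_rot: [[-0.012, -0.127, 0.992], [0.011, 0.992, 0.128], [-1.0, 0.013, -0.01]]
contact_force: [0.5, 0.2, -1.4]
opening: 8.3
delta tool units [-0.249  0.037  0.096] pos [ 494.183 -203.371  282.55 ] yaw y 97.31811296726539 xaxis [-0.012  0.011 -1.   ] clk 16.7 open 8.337195223145443 j [-0.394  0.164  0.117  1.539  0.006 -0.522]
```

View pics/w10.png

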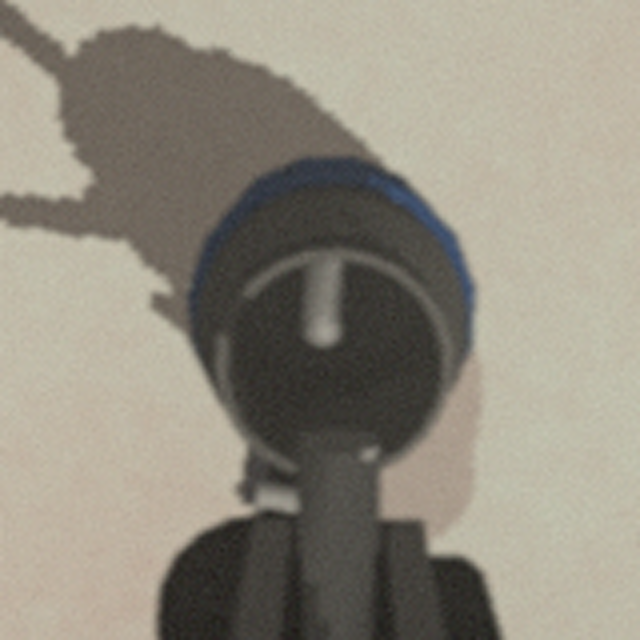

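View pics/s10.png

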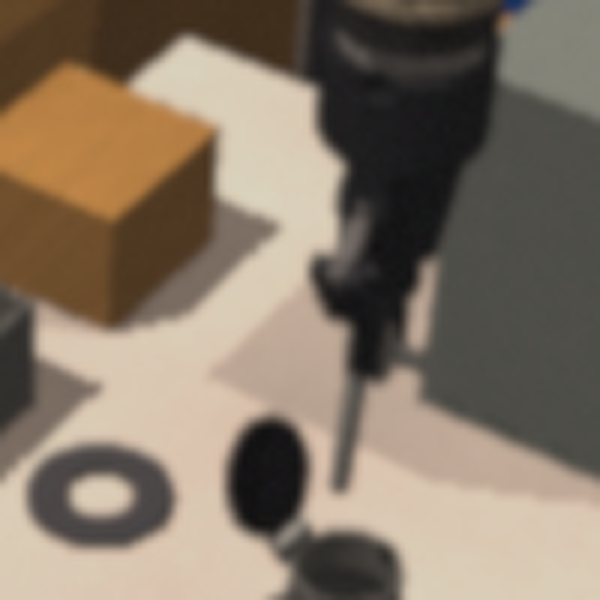

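```bash
python3 - <<'E'
from h import *
np.set_printoptions(precision=1,suppress=True)
w=get_image("wrist");f=lambda x,y:((x+.5)/4+239.5,(y+.5)/4+99.5)
for c in [(335,250),(225,360),(447,360),(335,365)]: print(onz(w,*f(*c),155))
for z in (100,115,125): print("k1 bend",onz(w,*f(322,335),z),"end",onz(w,*f(328,262),z))
print(onz(w,*f(340,435),290))
E
python3 d.py 497 -195 270
```

```text
[ 467.1 -206.   155. ]
[ 496.6 -228.7  155. ]
[ 489.9 -176.   155. ]
[ 494.5 -202.5  155. ]
k1 bend [ 499.1 -205.1  100. ] end [ 478.1 -206.   100. ]
k1 bend [ 496.  -205.5  115. ] end [ 475.9 -206.4  115. ]
k1 bend [ 493.9 -205.7  125. ] end [ 474.5 -206.6  125. ]
[ 471.3 -206.2  290. ]
delta tool units [0.44  0.238 0.124] pos [ 494.384 -202.704  283.156] yaw y 97.41450363356635 xaxis [-0.011  0.011 -1.   ] clk 16.85 open 8.400338891555503 j [-0.392  0.163  0.117  1.539  0.006 -0.522]
```

```bash
python3 -m creep '{"translation":[[0,0.28,0.06],[0,0,0],[0.5,0,0],[0.5,0,0],[0,0,0],[0,0,0]],"turn":[[0,-0.007,-0.007],[0,0,0],[0,0,0],[0,0,0],[0,0,0],[0,0,0]],"gripper":[0,0,0,0,0,0]}'
python3 d.py 495 -194 164
```

```text
clock: 17.35
eef_pos: [495.9, -188.2, 254.5]
eef_rot: [[0.007, -0.136, 0.991], [-0.0, 0.991, 0.136], [-1.0, -0.001, 0.007]]
contact_force: [-0.6, 0.1, -0.3]
opening: 8.6
delta tool units [ 3.017 -0.185 -0.075] pos [ 495.86  -188.156  254.521] yaw y 97.804924748985 xaxis [ 0.007 -0.    -1.   ] clk 17.35 open 8.592131931881212 j [-0.364  0.132  0.018  1.45   0.002 -0.5  ]
```

Foot is at about z 179, still above the rim. I'll correct y before inserting.

```bash
python3 -m creep '{"translation":[[0,-0.18,-0.04],[0,0,0],[0,0,0]],"turn":[[0,0,0],[0,0,0],[0,0,0]],"gripper":[0,0,0]}'
python3 d.py 495 -194 164
python3 - <<'E'
from h import *
d=get_image("wrist");crop(d,240,100,400,260,4,"w11.png")
E
```

```text
clock: 17.6
eef_pos: [495.7, -193.3, 256.6]
eef_rot: [[0.009, -0.137, 0.99], [-0.001, 0.991, 0.137], [-1.0, -0.002, 0.009]]
contact_force: [-0.1, 0.7, -0.3]
opening: 8.3
delta tool units [ 3.086 -0.012 -0.053] pos [ 495.712 -193.312  256.582] yaw y 97.90089657785164 xaxis [ 0.009 -0.001 -1.   ] clk 17.6 open 8.330763062242706 j [-0.373  0.134  0.025  1.453  0.002 -0.511]
```

View pics/w11.png

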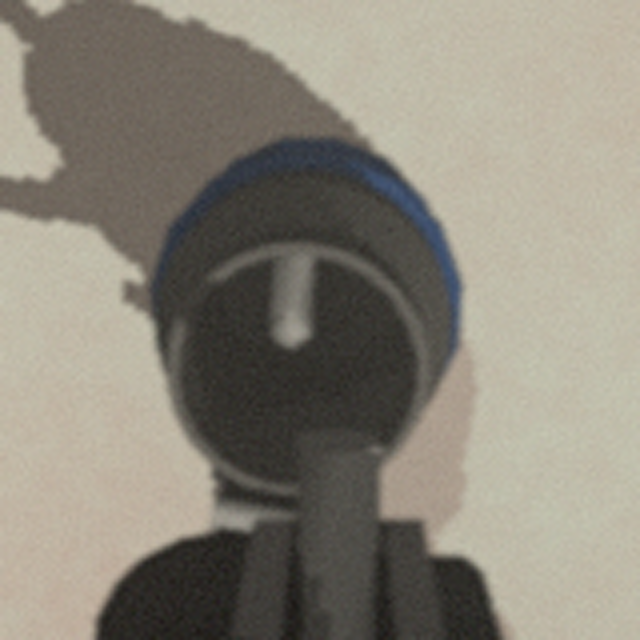

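```bash
python3 -m creep '{"translation":[[0.4,0,-0.04],[0.4,0,0],[0.4,0,0],[0.3,0,0],[0,0,0]],"turn":[[0,0.004,0],[0,0,0],[0,0,0],[0,0,0],[0,0,0]],"gripper":[0,0,0,0,0]}'
python3 d.py 495 -194 164
```

```text
clock: 18.07
eef_pos: [495.5, -194.6, 209.2]
eef_rot: [[0.005, -0.136, 0.991], [-0.004, 0.991, 0.136], [-1.0, -0.004, 0.004]]
contact_force: [-0.1, 0.7, 0.4]
opening: 8.7
delta tool units [ 1.507  0.03  -0.019] pos [ 495.487 -194.65   209.229] yaw y 97.82811027531402 xaxis [ 0.005 -0.004 -1.   ] clk 18.0667 open 8.737226696869762 j [-0.373  0.136 -0.076  1.353 -0.002 -0.51 ]
```

```bash
python3 -m creep '{"translation":[[0.4,0.03,-0.02],[0.4,0,0],[0.4,0,0],[0.3,0,0],[0,0,0]],"turn":[[0,0,0],[0,0,0],[0,0,0],[0,0,0],[0,0,0]],"gripper":[0,0,0,0,0]}'
python3 d.py 495 -194 164
python3 - <<'E'
from h import *
d=get_image("wrist");crop(d,240,100,400,260,4,"w12.png")
E
```

```text
clock: 18.48
eef_pos: [494.8, -194.2, 162.1]
eef_rot: [[0.004, -0.136, 0.991], [-0.004, 0.991, 0.136], [-1.0, -0.004, 0.004]]
contact_force: [0.6, -0.2, -1.7]
opening: 8.7
delta tool units [-0.062  0.007  0.008] pos [ 494.796 -194.237  162.138] yaw y 97.8000955572514 xaxis [ 0.004 -0.004 -1.   ] clk 18.4833 open 8.70414217719669 j [-0.373  0.142 -0.172  1.251 -0.002 -0.509]
```

View pics/w12.png

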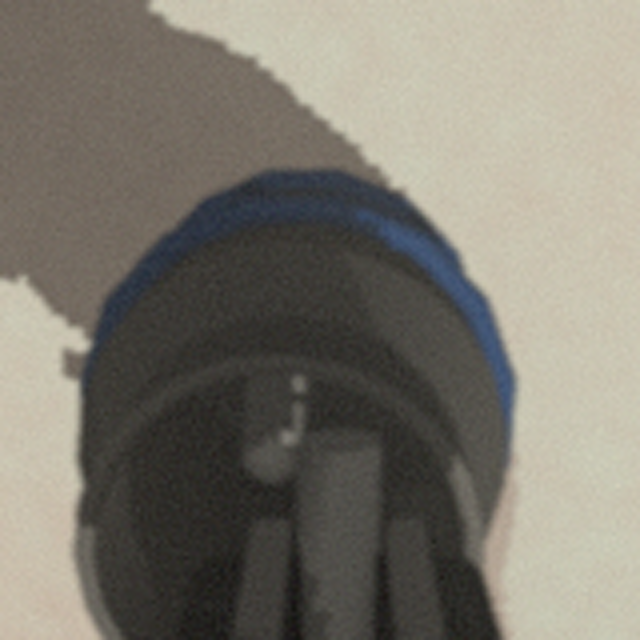

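The short key is inside the neck beside the long one and clear of it. Releasing.

```bash
python3 -m creep '{"translation":[[0,0,0],[0,0,0],[0,0,0],[0,0,0],[0,0,0],[0,0,0]],"turn":[[0,0,0],[0,0,0],[0,0,0],[0,0,0],[0,0,0],[0,0,0]],"gripper":[0.35,0.35,0.35,0.35,0.35,0.35]}'
python3 -m creep '{"translation":[[-0.8,0,0],[-0.8,0,0],[-0.8,0,0],[-0.8,0,0],[-0.5,0,0],[0,0,0]],"turn":[[0,0,0],[0,0,0],[0,0,0],[0,0,0],[0,0,0],[0,0,0]],"gripper":[0.35,0.35,0.35,0.35,0.35,0.35]}'
python3 d.py 502 128.5 260
python3 - <<'E'
from h import *
s=get_image("side");crop(s,310,80,410,180,6,"s13.png")
d=get_image("wrist");crop(d,240,100,400,260,4,"w13.png")
E
```

```text
clock: 19.03
eef_pos: [496.9, -195.1, 167.0]
eef_rot: [[0.01, -0.136, 0.991], [-0.006, 0.991, 0.136], [-1.0, -0.007, 0.009]]
contact_force: [0.5, 0.1, -0.1]
opening: 30.3
clock: 19.53
eef_pos: [494.5, -193.9, 281.8]
eef_rot: [[0.007, -0.136, 0.991], [-0.005, 0.991, 0.136], [-1.0, -0.006, 0.007]]
contact_force: [0.5, -0.4, -0.2]
opening: 30.0
delta tool units [ 0.674 10.618  1.702] pos [ 494.465 -193.902  281.792] yaw y 97.79292704133285 xaxis [ 0.007 -0.005 -1.   ] clk 19.5333 open 29.9761655151716 j [-0.373  0.137  0.083  1.509 -0.002 -0.509]
```

View pics/s13.png

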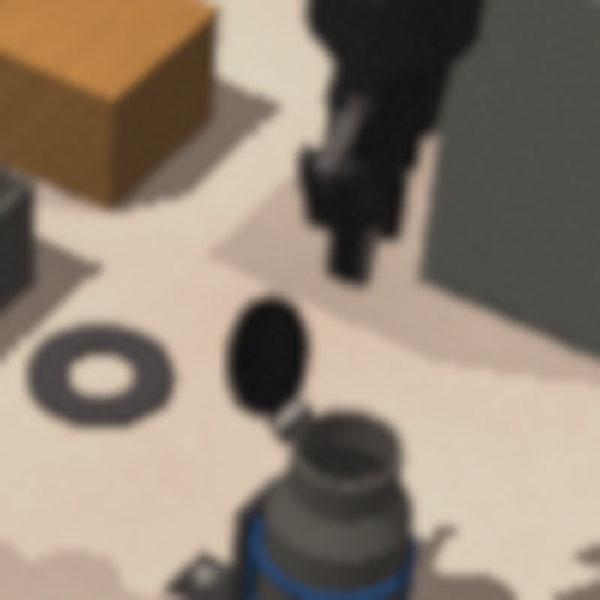

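View pics/w13.png

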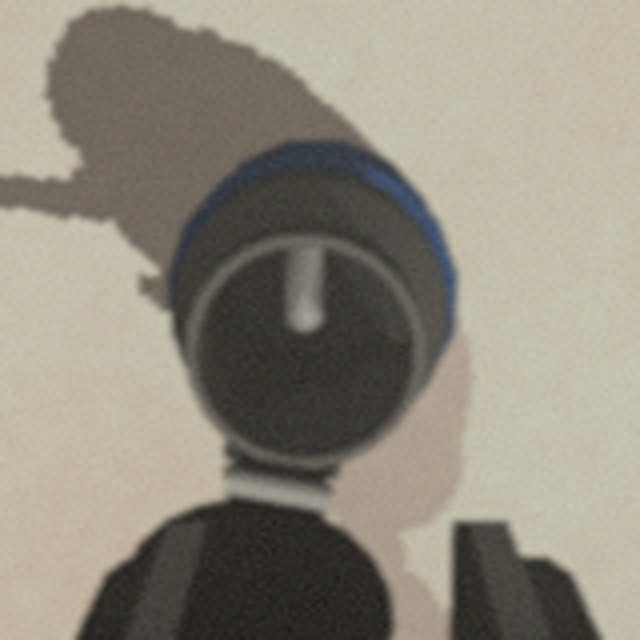

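Both keys are inside; only the long key's arm shows, deep in the neck. For the cap, I'll shut the fingers and go over and behind it.

```bash
python3 -m creep '{"translation":[[0,0,0.5],[0,0,0.9],[0,0,0.9],[0,0,0.9],[0,-0.3,0.8],[0,-0.4,0.3],[0,0,0],[0,0,0]],"turn":[[0,0,0],[0,0,0],[0,0,0],[0,0,0],[0,0,0],[0,0,0],[0,0,0],[0,0,0]],"gripper":[0,0,0,0,0,0,0,0]}'
python3 d.py 606 -206 187
```

```text
clock: 20.3
eef_pos: [626.2, -195.4, 264.8]
eef_rot: [[-0.012, -0.135, 0.991], [0.001, 0.991, 0.135], [-1.0, 0.003, -0.011]]
contact_force: [-0.6, 0.9, 0.4]
opening: 0.0
delta tool units [ 2.602 -0.267 -0.684] pos [ 626.155 -195.401  264.84 ] yaw y 97.75447440041538 xaxis [-0.012  0.001 -1.   ] clk 20.3 open 0.012545653160119682 j [-0.301  0.405  0.398  1.575 -0.002 -0.437]
```

```bash
python3 -m creep '{"translation":[[0.5,-0.27,-0.3],[0.6,0,0],[0.7,0,0],[0.6,0,0],[0,0,0],[0,0,0]],"turn":[[0,-0.007,0],[0,0,0],[0,0,0],[0,0,0],[0,0,0],[0,0,0]],"gripper":[0,0,0,0,0,0]}'
python3 d.py 540 -206 187
python3 - <<'E'
from h import *
s=get_image("side");crop(s,310,80,410,180,6,"s14.png")
d=get_image("wrist");cv2.imwrite("pics/w14.png",d["img"][:,:,::-1])
E
```

```text
clock: 20.8
eef_pos: [611.1, -202.6, 186.3]
eef_rot: [[-0.007, -0.134, 0.991], [0.005, 0.991, 0.134], [-1.0, 0.006, -0.006]]
contact_force: [-0.2, 0.6, 0.7]
opening: -0.3
delta tool units [-0.007  0.204 -2.364] pos [ 611.098 -202.572  186.313] yaw y 97.6904832440433 xaxis [-0.007  0.005 -1.   ] clk 20.8 open -0.27900700121090666 j [-0.321  0.364  0.168  1.383  0.003 -0.456]
```

View pics/s14.png

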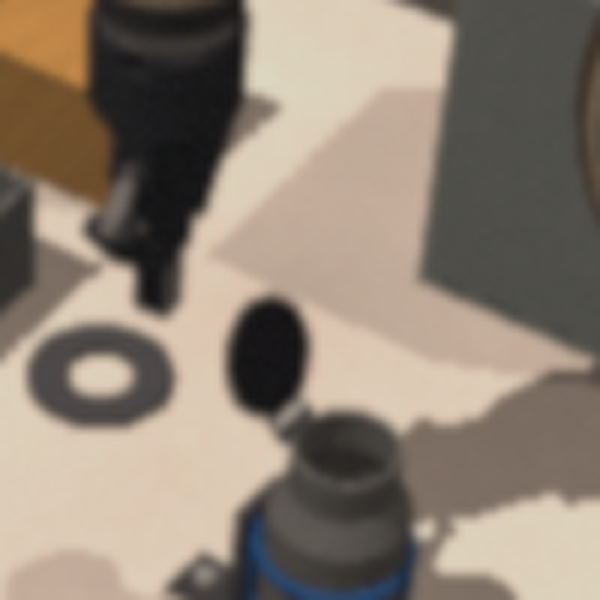

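View pics/w14.png

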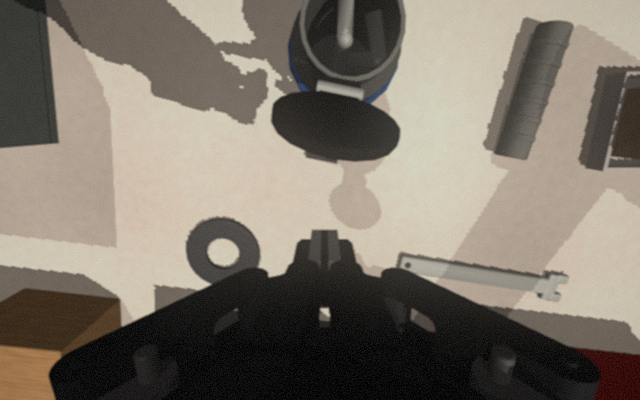

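```bash
python3 -m creep '{"translation":[[0,0.05,-0.4],[0,0.05,-0.4],[0,0.05,-0.4],[0,0.05,-0.4],[0,0.05,-0.3],[0,0.05,-0.3],[0,0,0]],"turn":[[0,0,0],[0,0,0],[0,0,0],[0,0,0],[0,0,0],[0,0,0],[0,0,0]],"gripper":[0,0,0,0,0,0,0]}'
python3 d.py 500 -204 187
```

```text
clock: 21.48
eef_pos: [546.4, -202.9, 196.8]
eef_rot: [[0.009, -0.135, 0.991], [0.001, 0.991, 0.135], [-1.0, -0.0, 0.009]]
contact_force: [0.8, 0.3, 0.4]
opening: -0.2
delta tool units [ 0.312  0.174 -1.542] pos [ 546.446 -202.913  196.772] yaw y 97.7785002855804 xaxis [ 0.009  0.001 -1.   ] clk 21.4833 open -0.24237104374565924 j [-0.358  0.231  0.012  1.344  0.004 -0.493]
```

```bash
python3 -m creep '{"translation":[[0.1,0.05,-0.4],[0.05,0.05,-0.4],[0,0.05,-0.4],[0,0.05,-0.3],[0,0,0],[0,0,0]],"turn":[[0,0,0],[0,0,0],[0,0,0],[0,0,0],[0,0,0],[0,0,0]],"gripper":[0,0,0,0,0,0]}'
python3 d.py 470 -204 187
python3 - <<'E'
from h import *
s=get_image("side");crop(s,310,80,410,180,6,"s15.png")
d=get_image("wrist");cv2.imwrite("pics/w15.png",d["img"][:,:,::-1])
E
```

```text
clock: 21.98
eef_pos: [502.2, -203.5, 194.9]
eef_rot: [[0.016, -0.136, 0.991], [-0.001, 0.991, 0.136], [-1.0, -0.003, 0.016]]
contact_force: [0.6, -0.7, -0.3]
opening: -0.1
delta tool units [ 0.245  0.129 -1.071] pos [ 502.234 -203.468  194.864] yaw y 97.80485575671946 xaxis [ 0.016 -0.001 -1.   ] clk 21.9833 open -0.10337035305044545 j [-0.388  0.147 -0.095  1.314  0.005 -0.524]
```

View pics/s15.png

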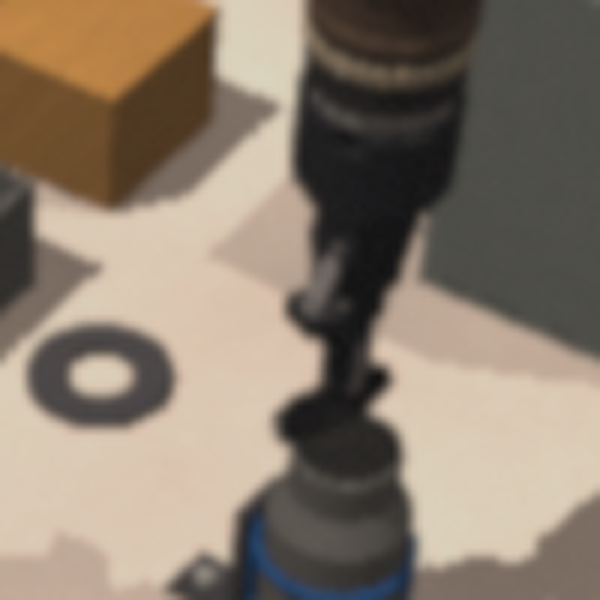

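View pics/w15.png

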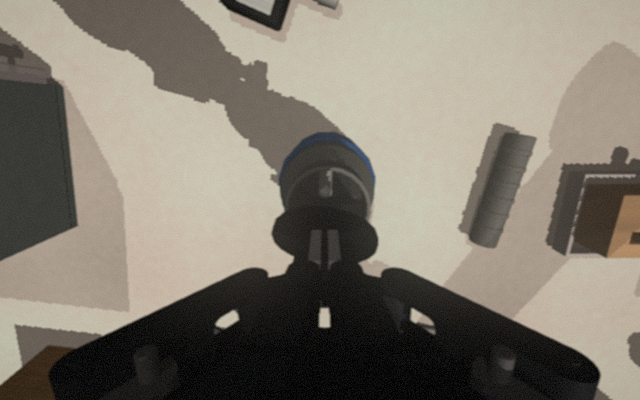

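```bash
python3 -m creep '{"translation":[[0,0.05,-0.4],[0.1,0.05,-0.4],[0.3,0,0],[0.3,0,0],[0.2,0,0],[0,0,0]],"turn":[[0,0,0],[0,0.01,0],[0,0,0],[0,0,0],[0,0,0],[0,0,0]],"gripper":[0,0,0,0,0,0]}'
python3 d.py 475 -204 162
```

```text
clock: 22.58
eef_pos: [477.0, -203.9, 163.9]
eef_rot: [[-0.002, -0.137, 0.991], [-0.003, 0.991, 0.137], [-1.0, -0.003, -0.003]]
contact_force: [-0.2, -0.6, -0.4]
opening: 0.1
delta tool units [ 0.064  0.005 -0.066] pos [ 477.001 -203.877  163.92 ] yaw y 97.84800959896 xaxis [-0.002 -0.003 -1.   ] clk 22.5833 open 0.07045949950378812 j [-0.402  0.123 -0.19   1.258 -0.004 -0.539]
```

```bash
python3 -m creep '{"translation":[[0.1,0,0],[0,0,0]],"turn":[[0,0,0],[0,0,0]],"gripper":[0,0]}'
python3 -m creep '{"translation":[[0.1,0,0],[0,0,0]],"turn":[[0,0,0],[0,0,0]],"gripper":[0,0]}'
python3 - <<'E'
from h import *
s=get_image("side");crop(s,310,80,410,180,6,"s16.png")
d=get_image("wrist");cv2.imwrite("pics/w16.png",d["img"][:,:,::-1])
E
```

```text
clock: 22.75
eef_pos: [477.1, -204.0, 162.9]
eef_rot: [[-0.0, -0.137, 0.991], [-0.004, 0.991, 0.137], [-1.0, -0.004, -0.001]]
contact_force: [-1.2, 1.4, 3.6]
opening: -0.0
clock: 22.92
eef_pos: [477.3, -204.1, 163.4]
eef_rot: [[0.003, -0.137, 0.991], [-0.006, 0.991, 0.137], [-1.0, -0.006, 0.002]]
contact_force: [-0.2, -0.6, -1.0]
opening: 0.2
```

View pics/s16.png

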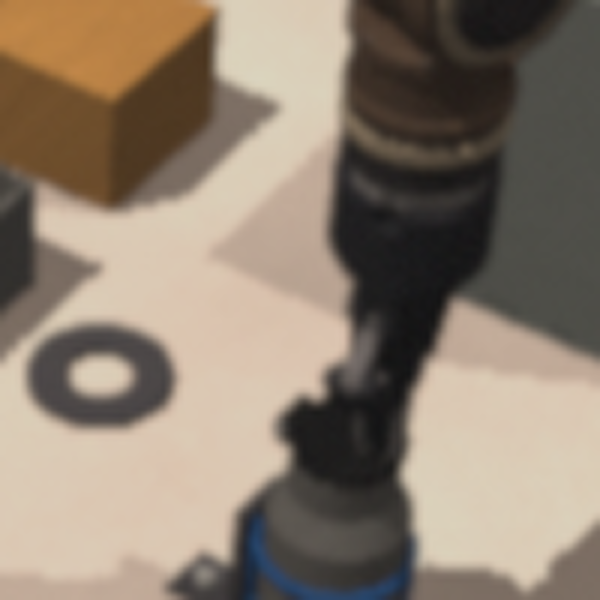

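View pics/w16.png

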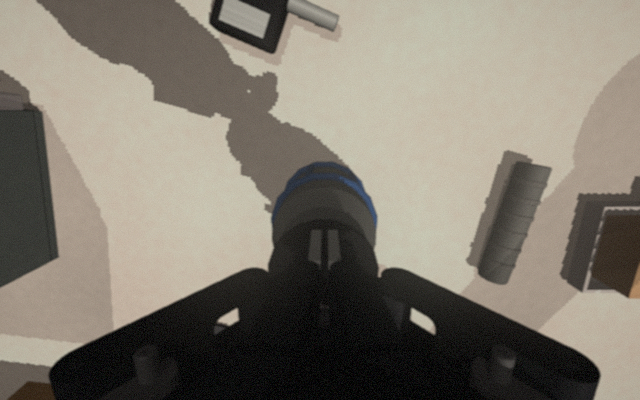

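```bash
python3 -m creep '{"translation":[[0.17,0,0],[0.17,0,0]],"turn":[[0,0,0],[0,0,0]],"gripper":[0,0]}'
python3 -m creep '{"translation":[[-0.5,0,0],[-0.9,0,0],[-0.9,0,0],[-0.9,0,0],[-0.9,0,0],[0,-0.5,-0.9],[0,0,-0.9],[0,0,-0.9],[0,0,0],[0,0,0]],"turn":[[0,0,0],[0,0,0],[0,0,0],[0,0,0],[0,0,0],[0,0,0],[0,0,0],[0,0,0],[0,0,0],[0,0,0]],"gripper":[0,0,0,0,0,0,0,0,0,0]}'
python3 - <<'E'
from h import *
s=get_image("side");crop(s,310,80,410,180,6,"s17.png");cv2.imwrite("pics/s17f.png",s["img"][:,:,::-1])
d=get_image("wrist");cv2.imwrite("pics/w17.png",d["img"][:,:,::-1])
E
```

```text
clock: 23.18
eef_pos: [477.7, -204.6, 161.1]
eef_rot: [[0.008, -0.137, 0.991], [-0.009, 0.991, 0.137], [-1.0, -0.01, 0.007]]
contact_force: [-18.6, 7.5, 48.7]
opening: -0.3
clock: 24.02
eef_pos: [398.3, -230.2, 288.9]
eef_rot: [[0.011, -0.14, 0.99], [-0.01, 0.99, 0.14], [-1.0, -0.012, 0.01]]
contact_force: [0.5, 0.0, -0.0]
opening: -0.2
```

View pics/s17.png

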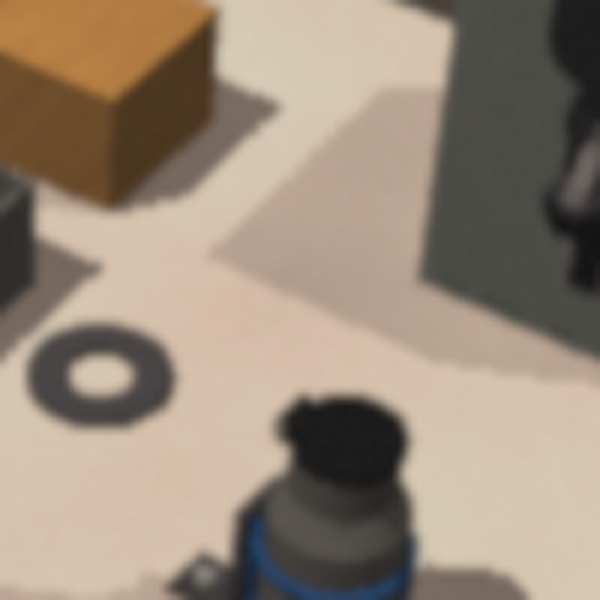

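View pics/s17f.png

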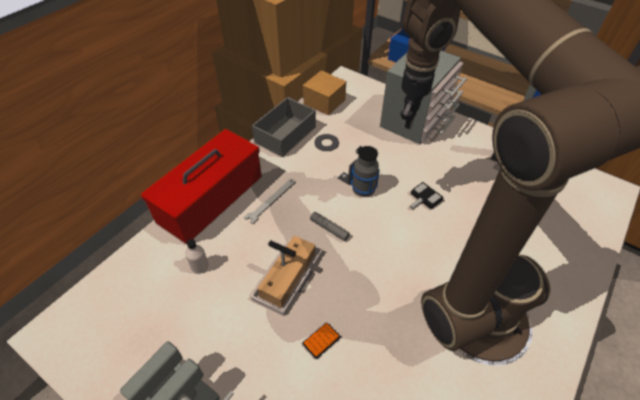

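View pics/w17.png

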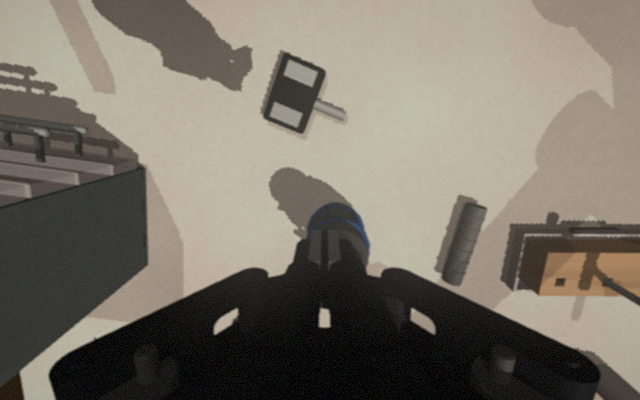

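```bash
python3 - <<'E'
from h import *
s=get_image("side")
c,sn=np.array([494,-202.]),None
for n,P in dict(near=(463,-202,163),far=(525,-202,163),l=(494,-171,163),rr=(494,-233,163)).items():
    u=proj(s,P);print(n,(u-[309.5,79.5])*6)
g=s["img"][130:180,345:395].astype(int).sum(2); m=(g<110).astype(np.uint8)
n,l,st,ce=cv2.connectedComponentsWithStats(m);print(st[1:],[(k+[345-309.5,130-79.5])*6 for k in ce[1:]])
print(r.state()["contact_force"]); r.finish_job()
E
```

```text
near [402.2346948  462.22883145]
far [295.77792298 411.54609303]
l [315.69707711 472.18218259]
rr [380.58557134 402.04819484]
[[ 14  17  18  15 202]] [array([347.34653465, 445.45544554])]
[ 0.34607166  0.37463004 -0.4660916 ]
the job is handed in; nothing more can be done
```

Both L keys are in the bottle and the cap is shut. I handed the job in at about 24 s of the 69 s allowed; the hand-in gave no verdict.

- **Keys:** I took the long key first, then the short one, each by its short arm. I lowered each one long arm first into the neck and let it drop. Before closing the cap, the wrist camera showed both keys inside, below the rim.
- **Cap:** I pushed it over from behind with the shut fingers and pressed it flat. In the last side view the dark cap's centre is at crop pixel (347, 445). A fully shut cap should be at about (349, 437), an 8-pixel difference on a 6x enlargement, or just over 1 camera pixel. The fingertips met resistance at 163 mm, which is the height of the shut cap's top.
- **Rest of the bench:** The T key is still in its socket. The last side view shows the other items where they started, and the arm ended clear, touching nothing.

**Possible concern:** my last press on the shut cap was harder than needed, about 49 N upward plus some sideways at the wrist. It was made with the fingertips and is well under the 120 N wrist limit. It is above the 40 N limit for the arm or gripper body, so it would count against the job if fingertips are included there.

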